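# Turn the printing block face up on its bed

### The job

One of the two carved printing blocks lies carved face down, showing its plain back. Turn that block over and lay it flat in the middle of the printing bed, carved face up and square to the bed, with its handle sticking out over the edge opposite the stop strip. Leave the other block, which already lies carved face up, where it is.

Things in the scene. Friction and masses are not known exactly. Their poses are not given: they have to be found in the camera images.
- block_grip (a point): Middle of the face-down block's grip: a round dark steel bar, 12 mm thick, 76 mm long, on two arms, its axis 40 mm off the slab's edge, 14 mm above the table. It turns freely: lifted by it, the block swings down and hangs, its far edge 116 mm below the axis, carved face to where the handle had pointed. Set on that edge and carried over sideways and down, it lies down. Axes as block_center.
- block_center (a point): Centre of the block lying carved face down: wooden slab 76 x 100 x 22 mm, 0.24 kg, plain back up. Axes: x from handle to slab (at first away from the robot within 30 degrees), y along the grip, z out of the plain back (up at first, down when turned). The grip's axis lies at x = -78, z = +3 mm: 14 mm from the carved face's plane, 8 mm from the back's.
- bed_place (a point): Middle of the fixed printing bed's black rubber top, 12 mm above the table; the slab's middle belongs over it. x points away from the robot (within 20 degrees), z up; 140 mm long in y. A light wooden stop strip, 9 mm high, has its inner side at x = -46 mm; the far edge is open, at x = +42 mm. A well-laid block has its grip's middle at x = +78, y = 0, z = +8 mm.
- spare_center (a point): Centre of the slab of the other block, to be left alone: same size and handle, but it already lies carved face up, its raised pattern visible, its handle roughly towards the robot. x from handle to slab, y along the grip, z up.
Mind the look-alikes: they are no part of the job. What is meant by the part that bears bed_place is not pink, and is the larger of those in its own colour.

How it is judged:
By the outcome, as a careful person would: the job done as asked, in the order asked, and still so for the second after the job is handed in, with the robot touching nothing.
It also fails if it takes over 45 s, if anything falls off the work surface, if the arm or the gripper's body presses on something with over 40 N, if the wrist force passes 120 N, or if a joint passes its speed limit or range.

### The arm

A 7-joint arm with a two-finger parallel gripper is mounted at the origin on the work surface. World frame = base frame: x ahead of the robot, y to its left, z up, the work surface at z = 0. Lengths are in m, angles in degrees, forces in N, time in s.
With the tool pointing down it reaches from about 0.425 to 0.875 m from the base axis. Payload 4.7 kg.
Tool frame: the origin (TCP) lies between the finger pads; the fingertips stand env.finger_overhang ahead of it and the grasp point (between the pads) lies 5 mm behind it (env.finger_overhang is the distance from the TCP to the fingertips, in m); z points along the fingers, y is the line along which they close (so a half turn about z gives the same grasp; the last joint's range is limited). The gripper opens to 87 mm and grips with 3 to 60 N. Pads are 19 mm wide; open, the fingers measure 117 mm over their backs; the gripper's body (75 mm by 190 mm) begins 51 mm behind the grasp point.
Start: joints at [75.006, 18.392, -4.016, 83.108, 1.295, 78.541, -3.26], TCP at [0.177, -0.625, 0.216] pointing down, gripper open.
Joint ranges: [-163.93, 163.93], [-17.29, 119.83], [-79.2, 71.16], [3.27, 140.29], [-89.18, 269.18], [5.43, 117.66], [-154.24, 154.24]. Speed limits (degrees/s): [147.25, 147.25, 180, 180, 180, 180, 180].

### API

Orientations are given as [roll, pitch, yaw] about the fixed x, y, z axes, in that order (R = Rz(yaw) Ry(pitch) Rx(roll)).
In Python, from cell import telemetry, eyes, env, models gives the robot as it stands. The module is installed in compiled form; this text tells all that it offers.
- The arm moves only by the tool drive_tool, never from a script. Its arguments are lists of equal length, an entry for each row: "angular": the turn, a rotation vector about the tool's x, y, z in rad, a list of three; "delta_pos": the shift along the tool's x, y, z in cm, a list of three; "gripper": the finger opening in cm, from 0 to 8.7. A call has 1 to 20 rows; each row shifts and turns the commanded pose from where the row before left it, along the tool's axes as they then stand; what a row does not reach is not made up. A row lasts 1/10 s, in which the tool goes at most 50 mm and 8.59 degrees, less where a joint would pass 70% of its speed; a pose out of reach is approached as far as the arm can. A call with a gripper value outside its range is refused whole. The fingers move at their own pace and stop on an object; "squeeze" is the grip in N (left out, the last holds). Time passes only in rows, so rows that do not move let the fingers close. It gives the time, the measured TCP pose, the force, the opening and the grip force at its end, in the units of the state.
- telemetry.get_obs(): the state, without advancing time (a new reading comes with each control period).
- eyes.read_camera(name): name is "scene" or "top"; returns a dict with "pixels" (400x640x3 uint8, red, green, blue), "mtx" (3x3 intrinsics, pixels), "origin" and "orientation" of the camera in the world. Camera axes: x right, y down, z forward; pixel columns grow to the right and rows downward; lengths in m; the calibration is good to about 2 mm. A picture is of the moment at which its call begins. There is no depth.
- env.sign_off(): hands the job in; it is judged then, once.
Trained networks look in a picture, given as the dict that the camera call returned (one of the last four; its "shot" number tells which), for a name from the list of things; names that differ only in an ending like _2 or _b are one class to them, and where a whole thing is asked for, a point or a joint stands for the part that bears it (a point fixed in the world has none). Each returns a list of dicts, best first, with "p" (0 to 1); they miss things now and then, are a little off and sometimes report something else, mostly with a low value. They report only what shows in the picture. A call takes as long as a camera call. They do not tell look-alikes from the thing itself.
- models.search_frame(picture, target): "centre" ([column, row] in pixels, amid what is visible of it).
- models.cut_out(picture, target): "pixels" (400x640 bool, what is visible of it) and "centre" ([column, row] in pixels, amid what is visible of it).
The state is a dict: "time_s": time; "qpos": joint angles; "joint_velocities": joint speeds; "effort": joint torques, N m; "tool_pos": TCP position; "tool_rot": TCP orientation; "force": force on the tool from outside, world axes, zero at the start; "wrist_torque": the same for the moment, N m; "grip_width": finger opening in m; "grasp_force": force on a finger pad.
Only numpy, scipy, OpenCV 4.12 (cv2) and the standard library are available. Lean on these libraries where they do the work, as an engineer would, in place of code of your own. Each camera call takes 0.05 s, during which the arm holds its last target. There are 200 camera calls.

## Working session

There is one attempt and no reset: what is moved stays moved. The work goes in short steps, Python scripts to look and compute and a tool call to move; the robot and the scene stay as the last step left them, time stands still between calls to the robot, and variables do not carry over. Pictures are saved under pics/ and viewed, at most 10 in all, crops included, and the job is handed in when it is done.

Besides the shell and the picture viewer there is one more tool, called after "Emit:" by a JSON object that holds its "op" and its "data", one argument or row to a line. drive_tool: Moves the arm, as the interface text tells. Its arguments: {"type":"object","properties":{"angular":{"type":"array","items":{"type":"array","items":{"type":"number"}}},"delta_pos":{"type":"array","items":{"type":"array","items":{"type":"number"}}},"gripper":{"type":"array","items":{"type":"number"}},"squeeze":{"type":"number"}},"required":["angular","delta_pos","gripper"]}

```bash
mkdir -p pics; cat > h.py <<'E'
import numpy as np, cv2
from cell import telemetry, eyes, env, models
from scipy.spatial.transform import Rotation as R
def Rot(o):
    o=np.array(o,float)
    if o.shape==(3,3): return o
    if o.size==4: return R.from_quat(o).as_matrix()
    return R.from_euler('xyz',o,degrees=True).as_matrix()
def px2w(p,uv,z):
    d=Rot(p['orientation'])@np.linalg.inv(p['mtx'])@np.array([uv[0],uv[1],1.])
    o=np.array(p['origin']); return o+d*(z-o[2])/d[2]
def w2px(p,X):
    c=Rot(p['orientation']).T@(np.array(X)-p['origin']); q=np.array(p['mtx'])@c; return q[:2]/q[2]
def save(p,n): cv2.imwrite('pics/'+n,p['pixels'][:,:,::-1])
E
python3 - <<'E'
from h import *
s=telemetry.get_obs(); print(s, env.finger_overhang)
for n in('top','scene'):
    p=eyes.read_camera(n); save(p,n+'0.png'); print(n,p['origin'],p['orientation'],p['mtx'])
    for t in('block_center','block_grip','bed_place','spare_center'):
        for r in models.cut_out(p,t)[:4]:
            m=r['pixels']; c=r['centre']; rc=cv2.minAreaRect(np.argwhere(m)[:,::-1].astype(np.float32))
            print(t,round(r['p'],2),np.round(c),m.sum(),np.round(px2w(p,c,.012),3), [np.round(px2w(p,q,.014)[:2],3).tolist() for q in cv2.boxPoints(rc)])
E
```

```text
{'time_s': 0.0, 'qpos': array([75.00743157, 18.43734781, -4.01449788, 83.17712111,  1.29525337,
       78.54105243, -3.26243465]), 'joint_velocities': array([-0.08006566,  0.1060583 ,  0.03040123,  0.06363388, -0.02169426,
        0.00524804,  0.04389659]), 'effort': array([-3.08749259e-04, -4.91285169e+01, -4.04254971e-01, -3.12527347e+01,
       -6.40660571e-02,  4.36868286e-02,  1.90952210e-04]), 'tool_pos': array([ 0.1767643 , -0.62489386,  0.21466136]), 'tool_rot': array([-1.79889736e+02,  6.49805348e-03,  1.57990084e+01]), 'force': array([-0.04906615,  0.17423641,  0.19550849]), 'wrist_torque': array([ 0.02843478,  0.00508587, -0.01216143]), 'grasp_force': 0.0, 'grip_width': 0.08729173131955917} 0.014
top [0.31978837 0.00139081 1.11301389] [-172.78259203    0.39735414  -90.81018495] [[485.26142031   0.         317.64398712]
 [  0.         485.26142031 198.32319492]
 [  0.           0.           1.        ]]
block_center 0.78 [223. 172.] 1828 [0.524 0.225 0.012] [[0.55, 0.298], [0.595, 0.205], [0.478, 0.149], [0.435, 0.242]]
block_grip 0.91 [220. 171.] 1806 [0.527 0.232 0.012] [
[... 787 characters left out ...]
. 157.] 1610 [0.53  0.224 0.012] [[0.481, 0.144], [0.424, 0.252], [0.548, 0.302], [0.594, 0.193]]
block_grip 0.93 [402. 161.] 1627 [0.539 0.216 0.012] [[0.486, 0.144], [0.429, 0.254], [0.549, 0.302], [0.596, 0.192]]
bed_place 0.91 [335. 223.] 3074 [ 0.53  -0.008  0.012] [[0.492, -0.088], [0.449, 0.063], [0.563, 0.073], [0.593, -0.072]]
bed_place 0.89 [358.  99.] 1579 [0.33  0.314 0.012] [[0.285, 0.248], [0.264, 0.43], [0.384, 0.39], [0.395, 0.221]]
bed_place 0.61 [278. 187.] 1541 [ 0.376 -0.024  0.012] [[0.347, -0.083], [0.297, 0.035], [0.388, 0.047], [0.429, -0.068]]
spare_center 0.81 [252. 319.] 3144 [ 0.547 -0.255  0.012] [[0.459, -0.297], [0.481, -0.19], [0.609, -0.218], [0.584, -0.315]]
```

View pics/top0.png

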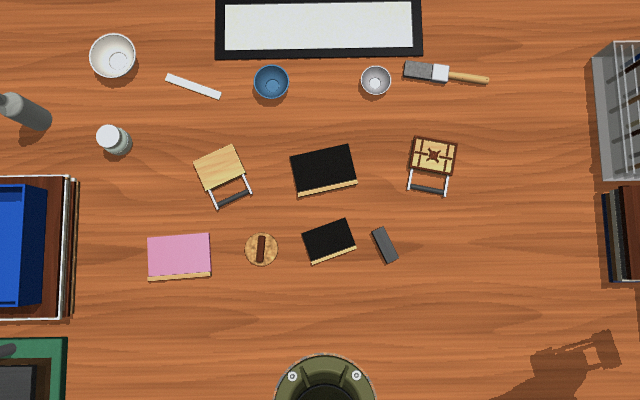

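View pics/scene0.png

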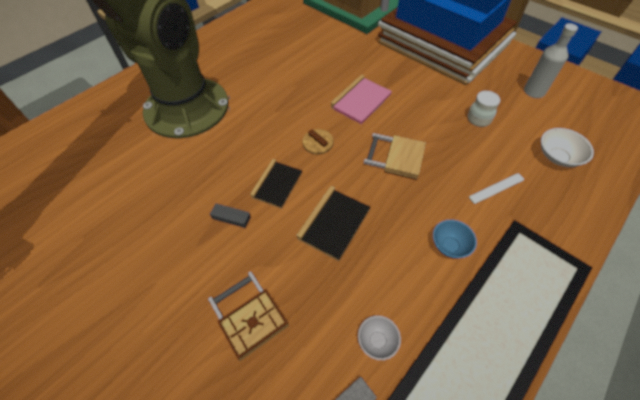

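Top image: the face-down block is at (222,172) with its grip at (232,192). The real bed is the larger black one at (324,170); the smaller black one at (329,240) and the pink one are decoys. The spare is at (433,158). Next I fit the exact poses.

```bash
cat > fit.py <<'E'
from h import *
from scipy.optimize import least_squares
def fit(views,z,hx,hy,x0):
    # views: list of (pic, mask); align projected rectangle to mask contours
    def rect(q):
        c,s=np.cos(q[2]),np.sin(q[2]); return [(q[0]+c*a-s*b,q[1]+s*a+c*b,z) for a,b in((-hx,-hy),(hx,-hy),(hx,hy),(-hx,hy))]
    def res(q):
        r=[]
        for p,m in views:
            poly=np.array([w2px(p,X) for X in rect(q)],np.float32)
            cn=max(cv2.findContours(m.astype(np.uint8),cv2.RETR_EXTERNAL,cv2.CHAIN_APPROX_NONE)[0],key=len)[:,0]
            cen=cn.mean(0)
            r+=[cv2.pointPolygonTest(poly.reshape(-1,1,2),(float(u),float(v)),True)-.5 for u,v in cn]
        return r
    s=least_squares(res,x0,loss='soft_l1',diff_step=1e-4); return s.x,np.sqrt(2*s.cost/len(s.fun))
def comp(m,uv):
    n,l=cv2.connectedComponents(m.astype(np.uint8)); return l==l[uv[1],uv[0]]
E
python3 - <<'E'
from fit import *
P={n:eyes.read_camera(n) for n in('top','scene')}
seed={'block':{'top':(222,168),'scene':(406,157)},'bed':{'top':(324,168),'scene':(337,225)}}
for k,z,hx,hy,x0 in(('block',.022,.038,.05,(.54,.23,.4)),('bed',.012,.044,.07,(.525,-.005,.2))):
    V={}
    for n,p in P.items():
        h=cv2.cvtColor(p['pixels'],cv2.COLOR_RGB2HSV).astype(int); u,v=seed[k][n]
        c=h[v-2:v+3,u-2:u+3].reshape(-1,3).mean(0)
        if k=='bed': m=h[...,2]<60
        else: m=np.abs(p['pixels'].astype(int)-p['pixels'][v-2:v+3,u-2:u+3].reshape(-1,3).mean(0)).max(2)<38
        m=comp(cv2.morphologyEx(m.astype(np.uint8),cv2.MORPH_OPEN,np.ones((3,3))),(u,v)); V[n]=(p,m)
        q,e=fit([V[n]],z,hx,hy,x0); print(k,n,m.sum(),np.round(q[:2],4),np.degrees(q[2]).round(2),'rms px',e.round(2))
    q,e=fit(list(V.values()),z,hx,hy,x0); print(k,'both',np.round(q[:2],4),np.degrees(q[2]).round(2),e.round(2))
    c,s=np.cos(q[2]),np.sin(q[2])
    if k=='block': g=q[:2]-.078*np.array([c,s]); print('grip',g,[w2px(p,(*g,.014)).round(1) for p in P.values()])
    else: print('bed_place',q[:2]+.002*np.array([c,s]))
    for n,(p,m) in V.items():
        im=p['pixels'][:,:,::-1].copy(); 
        poly=np.array([w2px(p,(q[0]+c*a-s*b,q[1]+s*a+c*b,z)) for a,b in((-hx,-hy),(hx,-hy),(hx,hy),(-hx,hy))])
        cv2.polylines(im,[np.int32(poly*16)],True,(0,0,255),1,shift=4)
        if k=='block': cv2.circle(im,tuple(np.int32(w2px(p,(*g,.014)))),1,(0,255,0),-1)
        cr=im[max(0,seed[k][n][1]-50):seed[k][n][1]+50,seed[k][n][0]-50:seed[k][n][0]+50]
        V[n]=cv2.resize(cr,(300,300),interpolation=cv2.INTER_NEAREST)
    globals()['im_'+k]=np.hstack(list(V.values()))
cv2.imwrite('pics/fit.png',np.vstack([im_block,im_bed]))
E
```

```text
block top 1383 [0.5345 0.2332] 24.42 rms px 0.35
block scene 1255 [0.5349 0.2348] 26.06 rms px 1.4
block both [0.5347 0.2336] 24.97 1.06
grip [0.46402828 0.20071425] [array([232.9, 197.4]), array([372. , 148.3])]
bed top 2171 [ 0.5315 -0.0049] 11.96 rms px 0.61
bed scene 2357 [ 0.5308 -0.0062] 11.82 rms px 0.75
bed both [ 0.5311 -0.0054] 11.85 0.7
bed_place [ 0.53308651 -0.00496691]
```

View pics/fit.png

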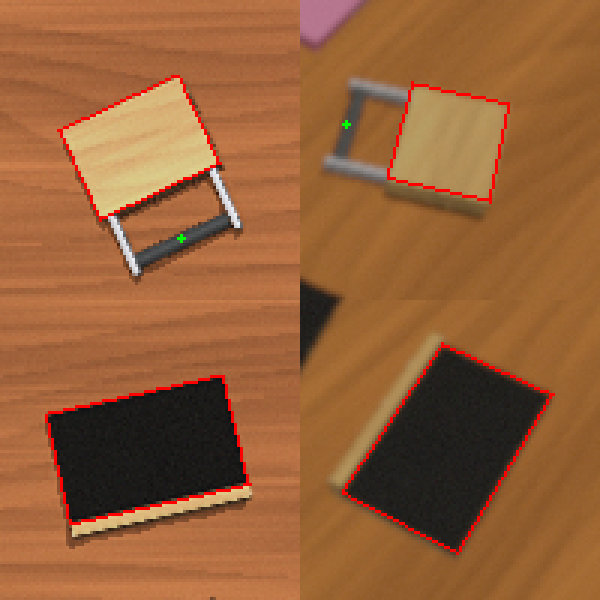

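Both views agree to about 1.5 mm, and the overlays sit on the edges in both crops: slab, grip bar at crop pixel (181,238), bed rubber and stop strip on the robot side. Starting the swing towards the block.

Emit:
{"op": "drive_tool", "data": {
  "angular": [
    [0,0,-0.072],
    [0,0,-0.072],
    [0,0,-0.072],
    [0,0,-0.072],
    [0,0,-0.072],
    [0,0,-0.072],
    [0,0,-0.072],
    [0,0,-0.072],
    [0,0,-0.072],
    [0,0,-0.072],
    [0,0,-0.072],
    [0,0,-0.072],
    [0,0,-0.072],
    [0,0,-0.072],
    [0,0,-0.072],
    [0,0,-0.072],
    [0,0,-0.072],
    [0,0,-0.072],
    [0,0,-0.072],
    [0,0,-0.072]
  ],
  "delta_pos": [
    [4.3,-0.6,0.3],
    [4.3,-0.6,0.3],
    [4.3,-0.6,0.3],
    [4.3,-0.6,0.3],
    [4.3,-0.6,0.3],
    [4.3,-0.6,0.3],
    [4.3,-0.6,0.3],
    [4.3,-0.6,0.3],
    [4.3,-0.6,0.3],
    [4.3,-0.6,0.3],
    [4.3,-0.6,0.3],
    [4.3,-0.6,0.3],
    [4.3,-0.6,0.3],
    [4.3,-0.6,0.3],
    [4.3,-0.6,0.3],
    [4.3,-0.6,0.3],
    [4.3,-0.6,0.3],
    [4.3,-0.6,0.3],
    [4.3,-0.6,0.3],
    [4.3,-0.6,0.3]
  ],
  "gripper": [4,4,4,4,4,4,4,4,4,4,4,4,4,4,4,4,4,4,4,4]
}}

```text
time_s: 2.6
tool_pos: [0.5388, 0.0846, 0.1559]
tool_rot: [179.9, 0.0, 98.5]
force: [-0.1, 0.5, 0.2]
grip_width: 0.0401
grasp_force: 0.0
```

```bash
cat > go.py <<'E'
from h import *
def delta(pos,yaw):
    s=telemetry.get_obs(); T=R.from_euler('xyz',s['tool_rot'],degrees=True); W=R.from_euler('xyz',[180,0,yaw],degrees=True)
    print('t',s['time_s'],'tcp',s['tool_pos'].round(4),s['tool_rot'].round(2),'F',s['force'].round(2),'w',round(s['grip_width'],4),s['grasp_force'])
    print('shift cm',(T.inv().apply(np.array(pos)-s['tool_pos'])*100).round(2),'in goal axes',(W.inv().apply(np.array(pos)-s['tool_pos'])*100).round(2),'turn',(T.inv()*W).as_rotvec().round(4))
E
python3 -c "
from go import *
delta([.464,.2005,.10],114.5)"
```

```text
t 2.6 tcp [0.5388 0.0846 0.1559] [1.7995e+02 1.0000e-02 9.8470e+01] F [-0.12  0.53  0.25] w 0.0401 0.0
shift cm [12.57 -5.7   5.58] in goal axes [13.65 -2.    5.59] turn [ 0.0009  0.0003 -0.2797]
```

Emit:
{"op": "drive_tool", "data": {
  "angular": [
    [0,0,-0.07],
    [0,0,-0.07],
    [0,0,-0.07],
    [0,0,-0.07],
    [0,0,0],
    [0,0,0],
    [0,0,0],
    [0,0,0],
    [0,0,0],
    [0,0,0]
  ],
  "delta_pos": [
    [0,0,0],
    [0,0,0],
    [0,0,0],
    [0,0,0],
    [3.4,-0.5,1.4],
    [3.4,-0.5,1.4],
    [3.4,-0.5,1.4],
    [3.4,-0.5,1.4],
    [0,0,0],
    [0,0,0]
  ],
  "gripper": [4,4,4,4,4,4,4,4,4,4]
}}

```text
time_s: 3.6
tool_pos: [0.4643, 0.1988, 0.0998]
tool_rot: [-180.0, 0.0, 114.5]
force: [1.0, -1.1, -0.1]
grip_width: 0.0401
grasp_force: 0.0
```

```bash
python3 -c "
from go import *
delta([.464,.2005,.018],114.5)
p=eyes.read_camera('top'); save(p,'t1.png'); q=eyes.read_camera('scene'); save(q,'s1.png')
a=cv2.imread('pics/t1.png')[130:230,170:290]; b=cv2.imread('pics/s1.png')[80:180,330:450]
cv2.imwrite('pics/c1.png',np.hstack([cv2.resize(x,(396,330)) for x in(a,b)]))"
```

```text
t 3.6 tcp [0.4643 0.1988 0.0998] [-1.8000e+02  4.0000e-02  1.1446e+02] F [ 1.02 -1.05 -0.1 ] w 0.0401 0.0
shift cm [0.17 0.04 8.18] in goal axes [0.17 0.04 8.18] turn [-0.0001  0.0007 -0.0006]
```

View pics/c1.png

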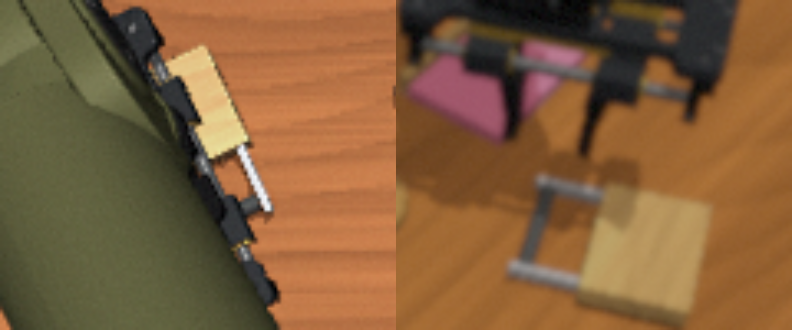

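The gripper straddles the bar in both crops. In the right crop the fingers at about (510,130) and (585,150) are above the bar at (537,225). Descending and closing.

Emit:
{"op": "drive_tool", "data": {
  "angular": [
    [0,0,0],
    [0,0,0],
    [0,0,0],
    [0,0,0],
    [0,0,0],
    [0,0,0],
    [0,0,0],
    [0,0,0],
    [0,0,0],
    [0,0,0],
    [0,0,0],
    [0,0,0],
    [0,0,0],
    [0,0,0]
  ],
  "delta_pos": [
    [0.1,0,2],
    [0.1,0,2],
    [0,0,2],
    [0,0,1.2],
    [0,0,0.6],
    [0,0,0.4],
    [0,0,0],
    [0,0,0],
    [0,0,0],
    [0,0,0],
    [0,0,0],
    [0,0,0],
    [0,0,0],
    [0,0,0]
  ],
  "gripper": [4,4,4,4,4,4,4,1,0.5,0.5,0.5,0.5,0.5,0.5],
  "squeeze": 20
}}

```text
time_s: 5.1
tool_pos: [0.4637, 0.2003, 0.0177]
tool_rot: [-180.0, 0.0, 114.4]
force: [-0.7, -0.1, -0.9]
grip_width: 0.0054
grasp_force: 0.0
```

```bash
python3 -c "
from go import *
delta([.464,.2005,.018],114.5)
p=eyes.read_camera('top'); save(p,'t2.png'); q=eyes.read_camera('scene'); save(q,'s2.png')
print(w2px(q,telemetry.get_obs()['tool_pos']))
a=cv2.imread('pics/t2.png')[130:230,170:290]; b=cv2.imread('pics/s2.png')[100:200,330:450]
cv2.imwrite('pics/c2.png',np.hstack([cv2.resize(x,(396,330)) for x in(a,b)]))"
```

```text
t 5.1 tcp [0.4637 0.2003 0.0177] [-180.      0.    114.35] F [-0.68 -0.09 -0.87] w 0.0054 0.0
shift cm [ 0.01  0.03 -0.03] in goal axes [ 0.01  0.03 -0.03] turn [-0.      0.     -0.0026]
[371.89705907 147.32954557]
```

View pics/c2.png

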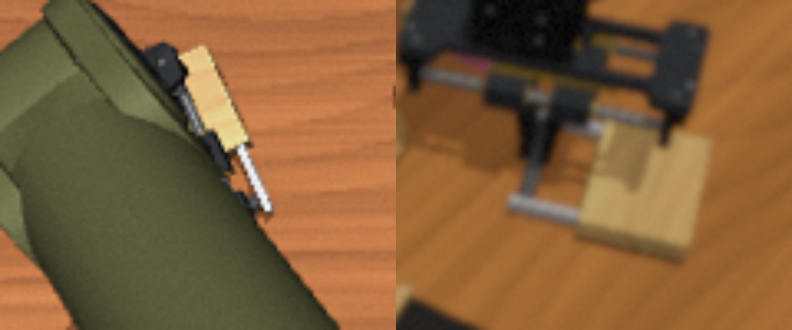

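Emit:
{"op": "drive_tool", "data": {
  "angular": [
    [0,0,0],
    [0,0,0],
    [0,0,0]
  ],
  "delta_pos": [
    [0,0,0],
    [0,0,0],
    [0,0,0]
  ],
  "gripper": [0,0,0],
  "squeeze": 20
}}

```text
time_s: 5.5
tool_pos: [0.4637, 0.2003, 0.0177]
tool_rot: [-180.0, 0.0, 114.4]
force: [-0.1, -0.2, 0.7]
grip_width: 0.0
grasp_force: 0.0
```

```bash
python3 -c "
from go import *
delta([.464,.2005,.018],114.5)
q=eyes.read_camera('scene'); save(q,'s3.png')
for m in models.cut_out(q,'block_center')[:1]: print(m['p'],m['centre'],m['pixels'].sum())
b=cv2.imread('pics/s3.png')[110:180,335:435]
cv2.imwrite('pics/c3.png',cv2.resize(b,(800,560),interpolation=cv2.INTER_CUBIC))"
```

```text
t 5.5 tcp [0.4637 0.2003 0.0177] [-179.99    0.    114.35] F [-0.13 -0.18  0.71] w 0.0 0.0
shift cm [ 0.01  0.03 -0.03] in goal axes [ 0.01  0.03 -0.03] turn [-0.0001  0.0001 -0.0026]
0.92 [403.9, 160.2] 1430
```

View pics/c3.png

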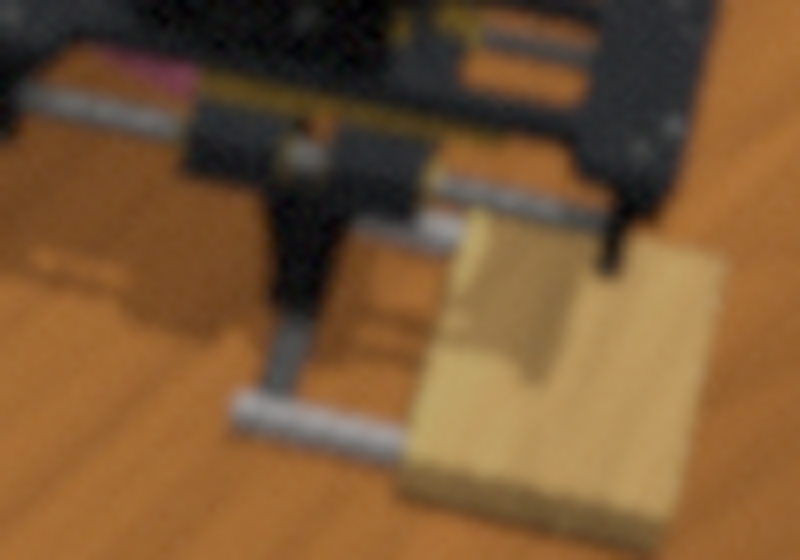

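```bash
python3 -c "
from h import *
p=eyes.read_camera('scene')
T=np.array([.4643,.1988,.0998]); y=np.array([np.cos(np.radians(24.5)),np.sin(np.radians(24.5)),0]); x=np.array([-y[1],y[0],0])
for dz in (0,.007,.014):
  print(dz,[w2px(p,T+s*.02*y-[0,0,dz]-e*x).round(1) for s in(-1,1) for e in(-.0095,.0095)])
T=np.array([.4637,.2003,.0177])
for z in (.004,.012,.02,.025): print(z,[w2px(p,[T[0]-e*x[0],T[1]-e*x[1],z]).round(1) for e in(-.0095,0,.0095)])
"
```

```text
0 [array([367.4, 118. ]), array([365.3, 124. ]), array([385.3, 121.8]), array([383.5, 127.9])]
0.007 [array([367.1, 120.3]), array([365.1, 126.3]), array([384.9, 124.1]), array([383.1, 130.2])]
0.014 [array([366.8, 122.6]), array([364.8, 128.5]), array([384.5, 126.3]), array([382.7, 132.4])]
0.004 [array([372.2, 148.2]), array([371.3, 151.1]), array([370.4, 154. ])]
0.012 [array([372.6, 146. ]), array([371.7, 148.9]), array([370.7, 151.8])]
0.02 [array([372.9, 143.8]), array([372. , 146.7]), array([371.1, 149.6])]
0.025 [array([373.1, 142.3]), array([372.2, 145.3]), array([371.3, 148.2])]
```

The closed fingers end at about (295,310) in the crop. That puts the tips at z≈0.02 m, sitting above the bar rather than around it, even though the stated overhang should have them at 4 mm. The block has not moved. I'll open and go deeper in small steps, watching the force.

Emit:
{"op": "drive_tool", "data": {
  "angular": [
    [0,0,0],
    [0,0,0],
    [0,0,0],
    [0,0,0],
    [0,0,0],
    [0,0,0],
    [0,0,0],
    [0,0,0],
    [0,0,0],
    [0,0,0],
    [0,0,0]
  ],
  "delta_pos": [
    [0,0,-0.5],
    [0,0,0],
    [0,0,0],
    [0,0,0],
    [0,0,0],
    [0,0,0.5],
    [0,0,0.1],
    [0,0,0.1],
    [0,0,0.1],
    [0,0,0.1],
    [0,0,0]
  ],
  "gripper": [0,4,4,4,4,4,4,4,4,4,4]
}}

```text
time_s: 6.75
tool_pos: [0.4637, 0.2002, 0.0136]
tool_rot: [-180.0, 0.0, 114.4]
force: [0.2, 0.4, 0.8]
grip_width: 0.0397
grasp_force: 0.0
```

Emit:
{"op": "drive_tool", "data": {
  "angular": [
    [0,0,0],
    [0,0,0],
    [0,0,0],
    [0,0,0],
    [0,0,0]
  ],
  "delta_pos": [
    [0,0,0.1],
    [0,0,0.1],
    [0,0,0.1],
    [0,0,0.1],
    [0,0,0]
  ],
  "gripper": [4,4,4,4,4]
}}

```text
time_s: 7.25
tool_pos: [0.4636, 0.2002, 0.0095]
tool_rot: [-180.0, 0.0, 114.4]
force: [-0.5, 1.0, -0.7]
grip_width: 0.0404
grasp_force: 0.0
```

Emit:
{"op": "drive_tool", "data": {
  "angular": [
    [0,0,0],
    [0,0,0],
    [0,0,0],
    [0,0,0],
    [0,0,0],
    [0,0,0]
  ],
  "delta_pos": [
    [0,0,0.1],
    [0,0,0.1],
    [0,0,0.1],
    [0,0,0.1],
    [0,0,0.1],
    [0,0,0]
  ],
  "gripper": [4,4,4,4,4,4]
}}

```text
time_s: 7.85
tool_pos: [0.4636, 0.2003, 0.0045]
tool_rot: [-180.0, -0.0, 114.4]
force: [-0.7, -0.2, 0.4]
grip_width: 0.0404
grasp_force: 0.0
```

```bash
python3 -c "
from go import *
delta([.464,.2005,.018],114.5)
q=eyes.read_camera('scene'); save(q,'s4.png')
b=cv2.imread('pics/s4.png')[110:180,335:435]
cv2.imwrite('pics/c4.png',cv2.resize(b,(800,560),interpolation=cv2.INTER_CUBIC))"
```

```text
t 7.85 tcp [0.4636 0.2003 0.0045] [-179.98   -0.    114.35] F [-0.71 -0.22  0.38] w 0.0404 0.0
shift cm [ 0.    0.04 -1.35] in goal axes [ 0.    0.05 -1.35] turn [-0.0004 -0.     -0.0025]
```

View pics/c4.png

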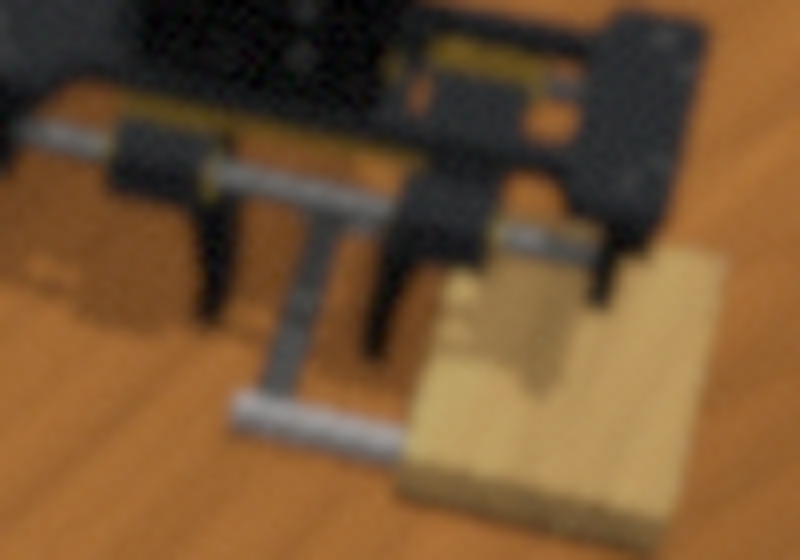

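```bash
python3 -c "
from h import *
p=eyes.read_camera('scene')
y=np.array([np.cos(np.radians(24.5)),np.sin(np.radians(24.5)),0]); x=np.array([-y[1],y[0],0]);T=np.array([.4636,.2003,0])
for z in(0,.006,.012,.018): print(z,[w2px(p,T+a*y-.0095*x+[0,0,z]).round(1) for a in(-.022,.022)],'near mid',[w2px(p,T+a*y+[0,0,z]).round(1) for a in(-.022,.022)])
for z in(.02,.03,.04,.05,.06): print(z,[w2px(p,T+.09*y-e*x+[0,0,z]).round(1) for e in (0,.037)])
"
```

```text
0 [array([361.2, 153. ]), array([379.3, 157.2])] near mid [array([362.2, 150.1]), array([380.2, 154.2])]
0.006 [array([361.4, 151.4]), array([379.6, 155.6])] near mid [array([362.4, 148.5]), array([380.5, 152.6])]
0.012 [array([361.6, 149.8]), array([379.9, 153.9])] near mid [array([362.6, 146.8]), array([380.8, 150.9])]
0.018 [array([361.8, 148.1]), array([380.2, 152.2])] near mid [array([362.8, 145.2]), array([381.1, 149.3])]
0.02 [array([410.2, 155.2]), array([407.3, 167.3])]
0.03 [array([411. , 152.4]), array([408.1, 164.6])]
0.04 [array([411.8, 149.5]), array([408.9, 161.8])]
0.05 [array([412.6, 146.6]), array([409.7, 158.9])]
0.06 [array([413.4, 143.6]), array([410.5, 155.9])]
```

By projection the tips are now near z≈0.010 m, either side of the bar. I'll go 4 mm lower and close.

Emit:
{"op": "drive_tool", "data": {
  "angular": [
    [0,0,0],
    [0,0,0],
    [0,0,0],
    [0,0,0],
    [0,0,0],
    [0,0,0],
    [0,0,0],
    [0,0,0],
    [0,0,0],
    [0,0,0]
  ],
  "delta_pos": [
    [0,0,0.1],
    [0,0,0.1],
    [0,0,0.1],
    [0,0,0.1],
    [0,0,0],
    [0,0,0],
    [0,0,0],
    [0,0,0],
    [0,0,0],
    [0,0,0]
  ],
  "gripper": [4,4,4,4,0.8,0.8,0.8,0.8,0.8,0.8],
  "squeeze": 20
}}

```text
time_s: 8.95
tool_pos: [0.464, 0.2004, 0.0008]
tool_rot: [180.0, 0.0, 114.3]
force: [1.1, 0.2, -0.1]
grip_width: 0.0111
grasp_force: 20.0
```

Gripped (11 mm). Now I tip the block up along the arc about its far edge.

Emit:
{"op": "drive_tool", "data": {
  "angular": [
    [0,0,0],
    [0,0,0],
    [0,0,0],
    [0,0,0],
    [0,0,0],
    [0,0,0],
    [0,0,0],
    [0,0,0],
    [0,0,0],
    [0,0,0],
    [0,0,0],
    [0,0,0],
    [0,0,0],
    [0,0,0],
    [0,0,0],
    [0,0,0],
    [0,0,0],
    [0,0,0],
    [0,0,0],
    [0,0,0]
  ],
  "delta_pos": [
    [0,0.1,-0.8],
    [0,0.2,-0.8],
    [0,0.25,-0.8],
    [0,0.3,-0.75],
    [0,0.35,-0.75],
    [0,0.4,-0.7],
    [0,0.45,-0.7],
    [0,0.45,-0.65],
    [0,0.55,-0.6],
    [0,0.55,-0.6],
    [0,0.65,-0.5],
    [0,0.65,-0.5],
    [0,0.7,-0.45],
    [0,0.7,-0.4],
    [0,0.75,-0.35],
    [0,0.75,-0.3],
    [0,0.75,-0.3],
    [0,0.7,-0.3],
    [0,0.6,-0.3],
    [0,0.4,-0.3]
  ],
  "gripper": [0.8,0.8,0.8,0.8,0.8,0.8,0.8,0.8,0.8,0.8,0.8,0.8,0.8,0.8,0.8,0.8,0.8,0.8,0.8,0.8],
  "squeeze": 30
}}

```text
time_s: 10.95
tool_pos: [0.5574, 0.2427, 0.1089]
tool_rot: [-180.0, -0.0, 114.4]
force: [0.6, -0.5, -1.6]
grip_width: 0.0108
grasp_force: 30.0
```

Emit:
{"op": "drive_tool", "data": {
  "angular": [
    [0,0,0],
    [0,0,0],
    [0,0,0],
    [0,0,0],
    [0,0,0],
    [0,0,0],
    [0,0,0],
    [0,0,0],
    [0,0,0],
    [0,0,0]
  ],
  "delta_pos": [
    [0,0,-0.5],
    [0,0,-0.7],
    [0,0,-0.8],
    [0,0,-0.8],
    [0,0,-0.8],
    [0,0,-0.6],
    [0,0,-0.4],
    [0,0,0],
    [0,0,0],
    [0,0,0]
  ],
  "gripper": [0.8,0.8,0.8,0.8,0.8,0.8,0.8,0.8,0.8,0.8]
}}

```text
time_s: 11.95
tool_pos: [0.5569, 0.2424, 0.1547]
tool_rot: [-179.9, 0.0, 114.4]
force: [0.1, -0.3, -2.5]
grip_width: 0.0109
grasp_force: 30.0
```

```bash
python3 -c "
from go import *
c,s=np.cos(np.radians(11.85)),np.sin(np.radians(11.85)); B=np.array([.5331,-.005])
t=B-.036*np.array([c,s])
print(t); delta([*t,.155],101.85)
q=eyes.read_camera('scene'); save(q,'s5.png')
b=cv2.imread('pics/s5.png')[60:240,290:490]
cv2.imwrite('pics/c5.png',cv2.resize(b,(660,594),interpolation=cv2.INTER_CUBIC))"
```

```text
[ 0.49786721 -0.01239261]
t 11.95 tcp [0.5569 0.2424 0.1547] [-179.95    0.    114.35] F [ 0.1  -0.31 -2.47] w 0.0109 29.999465346336365
shift cm [-2.078e+01 -1.588e+01 -1.000e-02] in goal axes [-23.72 -11.01  -0.03] turn [-9.000e-04  1.000e-04  2.182e-01]
```

View pics/c5.png

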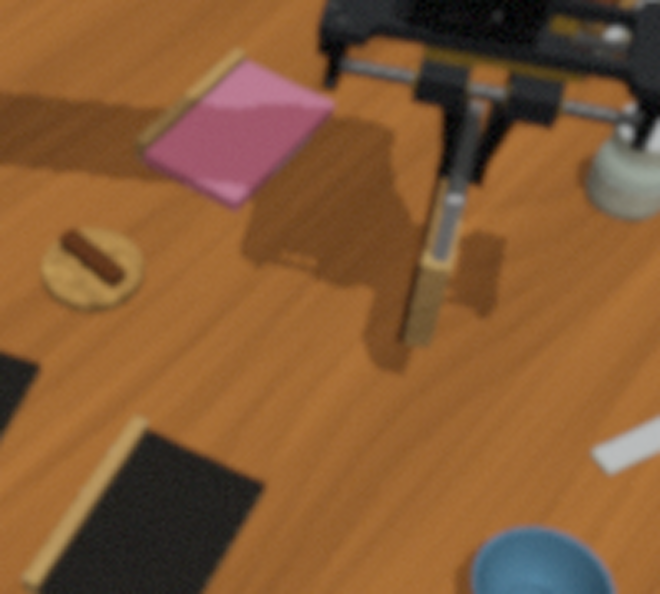

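The block hangs free and square, and the 2.5 N load matches its mass. Its carved side faces left (crop (425,300)). The strip leaves no room to stand it 8 mm away, so I'll set it down clear of the strip, lay it over, then slide it back. Carrying to the bed.

Emit:
{"op": "drive_tool", "data": {
  "angular": [
    [0,0,0.073],
    [0,0,0.073],
    [0,0,0.072],
    [0,0,0],
    [0,0,0],
    [0,0,0],
    [0,0,0],
    [0,0,0],
    [0,0,0],
    [0,0,0],
    [0,0,0],
    [0,0,0],
    [0,0,0],
    [0,0,0],
    [0,0,0],
    [0,0,0],
    [0,0,0],
    [0,0,0],
    [0,0,0],
    [0,0,0]
  ],
  "delta_pos": [
    [0,0,0],
    [0,0,0],
    [0,0,0],
    [-0.8,-0.35,0],
    [-1.6,-0.7,0],
    [-2,-0.88,0],
    [-2,-0.88,0],
    [-2,-0.88,0],
    [-2,-0.88,0],
    [-2,-0.88,0],
    [-2,-0.88,0],
    [-2,-0.88,0],
    [-2,-0.88,0],
    [-2,-0.88,0],
    [-1.6,-0.7,0],
    [-1,-0.45,0],
    [-0.5,-0.25,0],
    [-0.3,-0.13,0],
    [0,0,0],
    [0,0,0]
  ],
  "gripper": [0.8,0.8,0.8,0.8,0.8,0.8,0.8,0.8,0.8,0.8,0.8,0.8,0.8,0.8,0.8,0.8,0.8,0.8,0.8,0.8]
}}

```text
time_s: 14.0
tool_pos: [0.5034, -0.011, 0.1553]
tool_rot: [180.0, -0.0, 101.9]
force: [-0.7, 0.2, -1.4]
grip_width: 0.0109
grasp_force: 30.0
```

```bash
python3 -c "
from go import *
c,s=np.cos(np.radians(11.85)),np.sin(np.radians(11.85)); B=np.array([.5331,-.005])
t=B-.031*np.array([c,s])+.0007*np.array([s,-c])
print(t); delta([*t,.115],101.85)"
```

```text
[ 0.5029044  -0.01205094]
t 14.0 tcp [ 0.5034 -0.011   0.1553] [ 1.7999e+02 -2.0000e-02  1.0195e+02] F [-0.73  0.17 -1.42] w 0.0109 29.999613761901855
shift cm [-0.1  -0.07  4.03] in goal axes [-0.09 -0.07  4.03] turn [ 0.0002 -0.0003  0.0017]
```

Emit:
{"op": "drive_tool", "data": {
  "angular": [
    [0,0,0],
    [0,0,0],
    [0,0,0],
    [0,0,0],
    [0,0,0],
    [0,0,0],
    [0,0,0],
    [0,0,0],
    [0,0,0],
    [0,0,0],
    [0,0,0],
    [0,0,0],
    [0,0,0],
    [0,0,0]
  ],
  "delta_pos": [
    [-0.1,0,0],
    [0,0,0.3],
    [0,0,0.5],
    [0,0,0.5],
    [0,0,0.5],
    [0,0,0.5],
    [0,0,0.5],
    [0,0,0.4],
    [0,0,0.3],
    [0,0,0.2],
    [0,0,0.1],
    [0,0,0.1],
    [0,0,0.1],
    [0,0,0]
  ],
  "gripper": [0.8,0.8,0.8,0.8,0.8,0.8,0.8,0.8,0.8,0.8,0.8,0.8,0.8,0.8]
}}

```text
time_s: 15.4
tool_pos: [0.5035, -0.0129, 0.1152]
tool_rot: [-180.0, 0.0, 101.9]
force: [0.6, -0.9, -1.5]
grip_width: 0.0106
grasp_force: 30.0
```

Emit:
{"op": "drive_tool", "data": {
  "angular": [
    [0,0,0],
    [0,0,0],
    [0,0,0]
  ],
  "delta_pos": [
    [0,0,0.1],
    [0,0,0.05],
    [0,0,0]
  ],
  "gripper": [0.8,0.8,0.8]
}}

```text
time_s: 15.7
tool_pos: [0.5048, -0.0127, 0.1149]
tool_rot: [179.8, 0.0, 101.9]
force: [0.6, 0.6, 5.1]
grip_width: 0.0108
grasp_force: 30.0
```

Contact at exactly the predicted height. Now laying it over.

Emit:
{"op": "drive_tool", "data": {
  "angular": [
    [0,0,0],
    [0,0,0],
    [0,0,0],
    [0,0,0],
    [0,0,0],
    [0,0,0],
    [0,0,0],
    [0,0,0],
    [0,0,0],
    [0,0,0],
    [0,0,0],
    [0,0,0],
    [0,0,0],
    [0,0,0],
    [0,0,0],
    [0,0,0],
    [0,0,0]
  ],
  "delta_pos": [
    [0,0,-0.08],
    [0,0.6,-0.01],
    [0,0.6,-0.01],
    [0,0.6,0.05],
    [0,0.6,0.05],
    [0,0.6,0.12],
    [0,0.6,0.12],
    [0,0.6,0.17],
    [0,0.57,0.18],
    [0,0.56,0.24],
    [0,0.56,0.24],
    [0,0.53,0.29],
    [0,0.53,0.3],
    [0,0.5,0.35],
    [0,0.5,0.35],
    [0,0.46,0.4],
    [0,0.46,0.39]
  ],
  "gripper": [0.8,0.8,0.8,0.8,0.8,0.8,0.8,0.8,0.8,0.8,0.8,0.8,0.8,0.8,0.8,0.8,0.8]
}}

```text
time_s: 17.4
tool_pos: [0.5914, 0.0056, 0.0821]
tool_rot: [179.9, 0.0, 101.9]
force: [3.1, -0.0, 2.0]
grip_width: 0.0107
grasp_force: 30.0
```

```bash
python3 -c "
from go import *
c,s=np.cos(np.radians(11.85)),np.sin(np.radians(11.85)); B=np.array([.5331,-.005])
t=B+.078*np.array([c,s])+.0007*np.array([s,-c])
delta([*t,.0068],101.85)
q=eyes.read_camera('scene'); save(q,'s6.png')
b=cv2.imread('pics/s6.png')[120:300,250:450]
cv2.imwrite('pics/c6.png',cv2.resize(b,(660,594),interpolation=cv2.INTER_CUBIC))"
```

```text
t 17.4 tcp [0.5914 0.0056 0.0821] [179.93   0.   101.87] F [ 3.12 -0.04  1.99] w 0.0107 30.0000661611557
shift cm [0.09 1.87 7.53] in goal axes [0.09 1.88 7.53] turn [0.0012 0.0001 0.0004]
```

View pics/c6.png

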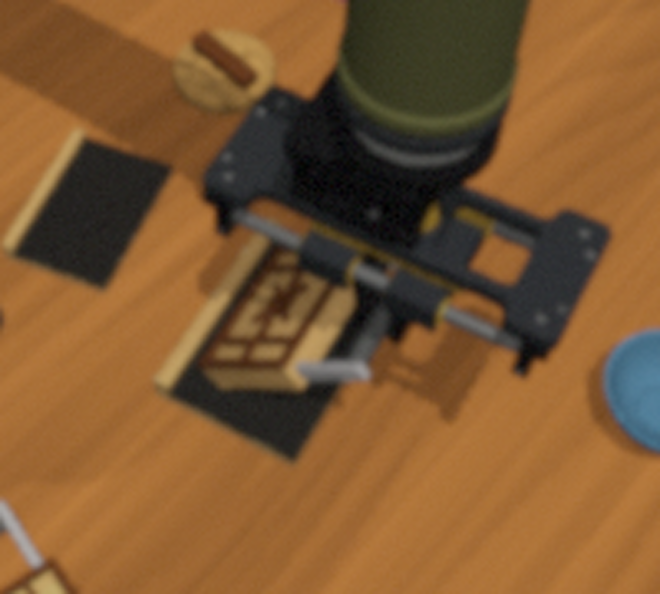

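The carved face is turning up and the far edge is on the rubber beside the strip (crop (210,370)), square to it. Continuing down, then sliding back.

Emit:
{"op": "drive_tool", "data": {
  "angular": [
    [0,0,0],
    [0,0,0],
    [0,0,0],
    [0,0,0],
    [0,0,0],
    [0,0,0],
    [0,0,0],
    [0,0,0],
    [0,0,0],
    [0,0,0],
    [0,0,0],
    [0,0,0],
    [0,0,0],
    [0,0,0],
    [0,0,0]
  ],
  "delta_pos": [
    [0,0.42,0.42],
    [0,0.41,0.47],
    [0,0.37,0.49],
    [0,0.36,0.49],
    [0,0.32,0.52],
    [0,0.31,0.52],
    [0,0.26,0.55],
    [0,0.25,0.55],
    [0,0.2,0.57],
    [0,0.2,0.58],
    [0,0.14,0.59],
    [0,0.13,0.6],
    [0,0.08,0.58],
    [0,0.07,0.5],
    [0,0,0]
  ],
  "gripper": [0.8,0.8,0.8,0.8,0.8,0.8,0.8,0.8,0.8,0.8,0.8,0.8,0.8,0.8,0.8]
}}

```text
time_s: 18.95
tool_pos: [0.6245, 0.0125, 0.0072]
tool_rot: [-180.0, -0.0, 101.9]
force: [-0.3, -0.8, 0.1]
grip_width: 0.011
grasp_force: 30.0
```

```bash
python3 -c "
from go import *
c,s=np.cos(np.radians(11.85)),np.sin(np.radians(11.85)); B=np.array([.5331,-.005])
t=B+.078*np.array([c,s])+.0007*np.array([s,-c])
delta([*t,.0068],101.85)"
```

```text
t 18.95 tcp [0.6245 0.0125 0.0072] [-1.7996e+02 -1.0000e-02  1.0186e+02] F [-0.32 -0.76  0.15] w 0.011 29.99953866004944
shift cm [ 0.09 -1.51  0.04] in goal axes [ 0.09 -1.51  0.04] turn [-0.0007 -0.0002  0.0002]
```

Emit:
{"op": "drive_tool", "data": {
  "angular": [
    [0,0,0],
    [0,0,0],
    [0,0,0],
    [0,0,0],
    [0,0,0],
    [0,0,0],
    [0,0,0],
    [0,0,0]
  ],
  "delta_pos": [
    [0,-0.2,0],
    [0.1,-0.3,0],
    [0,-0.3,0],
    [0,-0.3,0],
    [0,-0.3,0],
    [0,-0.1,0.03],
    [0,0,0],
    [0,0,0]
  ],
  "gripper": [0.8,0.8,0.8,0.8,0.8,0.8,0.8,0.8]
}}

```text
time_s: 19.75
tool_pos: [0.6095, 0.0103, 0.0075]
tool_rot: [-179.9, 0.0, 101.9]
force: [-0.8, 0.1, -1.9]
grip_width: 0.011
grasp_force: 30.0
```

```bash
cat > chk.py <<'E'
from go import *
from fit import fit,comp
c,s=np.cos(np.radians(11.85)),np.sin(np.radians(11.85)); B=np.array([.5331,-.005])
t=B+.078*np.array([c,s])+.0007*np.array([s,-c])
delta([*t,.0068],101.85)
q=eyes.read_camera('scene')
for m in models.cut_out(q,'block_center')[:3]:print(m['p'],m['centre'],m['pixels'].sum())
E
python3 chk.py
```

```text
t 19.75 tcp [0.6095 0.0103 0.0075] [-1.7995e+02  1.0000e-02  1.0186e+02] F [-0.78  0.06 -1.89] w 0.011 29.999915957450867
shift cm [0.01 0.01 0.07] in goal axes [0.01 0.01 0.07] turn [-0.0009  0.0002  0.0001]
0.58 [338.3, 231.7] 1293
```

Emit:
{"op": "drive_tool", "data": {
  "angular": [
    [0,0,0],
    [0,0,0],
    [0,0,0],
    [0,0,0],
    [0,0,0],
    [0,0,0],
    [0,0,0],
    [0,0,0],
    [0,0,0],
    [0,0,0],
    [0,0,0],
    [0,0,0],
    [0,0,0],
    [0,0,0],
    [0,0,0],
    [0,0,0],
    [0,0,0],
    [0,0,0],
    [0,0,0],
    [0,0,0]
  ],
  "delta_pos": [
    [0,0,0.07],
    [0,0,0],
    [0,0,0],
    [0,0,0],
    [0,0,0],
    [0,0,-0.5],
    [0,0,-1],
    [0,0,-1.5],
    [0,0,-2.5],
    [0,0,-3],
    [0,0,-3],
    [0,0,-3],
    [4,0,-1],
    [4,0,0],
    [4,0,0],
    [4,0,0],
    [4,0,0],
    [4,0,0],
    [0,0,0],
    [0,0,0]
  ],
  "gripper": [0.8,0.8,2.2,2.2,2.2,2.2,2.2,2.2,2.2,2.2,2.2,2.2,2.2,2.2,2.2,2.2,2.2,2.2,2.2,2.2]
}}

```text
time_s: 21.85
tool_pos: [0.5602, 0.247, 0.1633]
tool_rot: [179.9, -0.0, 102.0]
force: [-0.1, -0.4, -0.3]
grip_width: 0.0217
grasp_force: 0.0
```

```bash
cat > chk2.py <<'E'
from fit import *
from go import *
import sys
delta([.6,0,.1],101.85)
c,s=np.cos(np.radians(11.85)),np.sin(np.radians(11.85)); ex=np.array([c,s]); B=np.array([.5331,-.005]); ims=[]
V=[]
for n in('top','scene'):
    p=eyes.read_camera(n); save(p,n+'_%s.png'%sys.argv[1])
    pred=np.array([w2px(p,(*(B+a*ex+b*np.array([-s,c])),.034)) for a,b in((-.038,-.05),(.038,-.05),(.038,.05),(-.038,.05))])
    bed=np.array([w2px(p,(*(B+a*ex+b*np.array([-s,c])),.012)) for a,b in((-.046,-.07),(.042,-.07),(.042,.07),(-.046,.07))])
    im=p['pixels'][:,:,::-1]; u,v=np.int32(pred.mean(0)); k=4
    cr=cv2.resize(im[v-50:v+50,u-50:u+50],(400,400),interpolation=cv2.INTER_CUBIC)
    for pl,col in((pred,(0,0,255)),(bed,(255,255,0))): cv2.polylines(cr,[np.int32((pl-[u-50,v-50]+.5)*k*16)],True,col,1,shift=4)
    ims.append(cr)
cv2.imwrite('pics/chk_%s.png'%sys.argv[1],np.hstack(ims))
E
python3 chk2.py a
```

```text
t 21.85 tcp [0.5602 0.247  0.1633] [179.91  -0.   102.05] F [-0.15 -0.4  -0.33] w 0.0217 0.0
shift cm [-24.99  -1.27   6.33] in goal axes [-24.99  -1.17   6.33] turn [ 0.0015 -0.      0.0035]
```

View pics/chk_a.png

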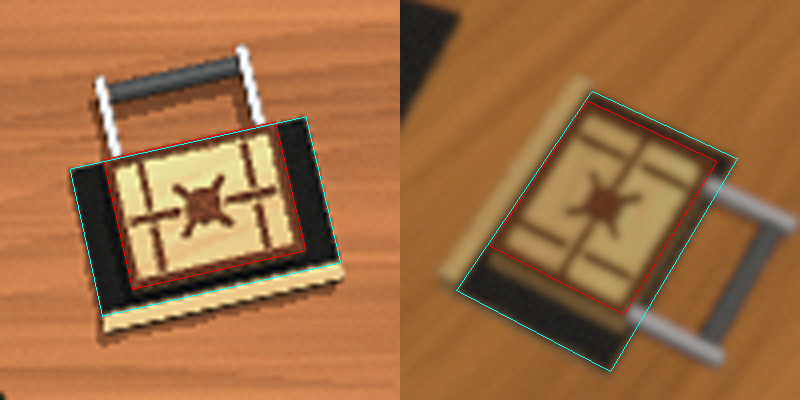

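Both views show the block carved face up inside the predicted red outline to within about 1 px. It is square to the bed, with the handle out over the open edge (top view (175,80)) and the arm clear. Handing in.

```bash
python3 -c "
from cell import env
print(env.sign_off())"
```

```text
the job is handed in; nothing more can be done
None
```

I turned the face-down block over and laid it carved face up, square and centred to within about 2 mm in the camera views on the large black bed, handle out over the open edge. I left the spare block alone and handed the job in at about 22 s; no verdict came back.

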